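Stack the module housings

TASK

Finish the pile on the plywood pallet: set the other two blue housings, in either order and either face up, squarely on top of the one already there, edges flush all round, lowering them gently and not shifting the bottom one. The one standing on edge in the rack must first be taken out, laid down flat on the bench and let go, then picked up again across its width. Leave everything else where it is.

Things in the scene. Friction and masses are not known exactly. Their poses are not given: they have to be found in the camera images.
- standing: The housing that stands on its long edge in a slot of the rack: flat blue box, black seam, white label on one face; 60 (x) by 116 (y) by 16 mm thick (z), about 0.2 kg; origin at its centre. In the rack its x axis is vertical and its z axis is horizontal, across the slot; its top edge is 72 mm above the bench, its lowest 30 mm are between the fences.
- flat: The housing that lies flat on the bench, between rack and pallet: flat blue box, black seam, white label on one face; 60 (x) by 116 (y) by 16 mm thick (z), about 0.2 kg; origin at its centre.
- bottom: The housing that already lies on the pallet, the bottom of the pile; its top face is 28 mm above the bench: flat blue box, black seam, white label on one face; 60 (x) by 116 (y) by 16 mm thick (z), about 0.2 kg; origin at its centre. It lies there loose, z axis up.
- pallet: Fixed plywood pallet 110 (x) by 160 (y) by 12 mm high; origin at the centre of its underside, on the bench. It may be to the robot's left or right.
- rack: Fixed black rack, three slots along its y, 20 mm wide, 52 mm apart in x; base 168 (x) by 130 (y) by 12 mm high; fences up to 40 mm height only near the slot ends (|y| 35 to 55 mm). Origin: centre of its underside, on the bench. Across the bench from the pallet. Which slot holds the standing housing varies.
- sink1: Finned aluminium heat sink standing in another slot of the rack, 16 (x) by 100 (y) by 40 mm high, its top 52 mm above the bench; leave it alone. Origin at the centre of its underside.
- sink2: A second heat sink like sink1, in the third slot; leave it alone.
- tin: Open round brass tin, 88 mm across, 30 mm high; leave it alone. Origin at the centre of its underside.
- sponge: Yellow sponge block 60 by 85 by 25 mm; leave it alone. Origin at the centre of its underside.
- screwdriver: Screwdriver lying on the bench at the far side, red handle, lying along its x axis, 160 mm long; leave it alone.
There are look-alikes about, which are no part of the job. What is shaped like the flat but red or turquoise is not meant.

How it is judged (in metres and radians):
On the way:
1. the housing from the rack lies flat on the bench, let go (angle between the z axis of standing and the z axis of pallet, either way round below 0.1 rad and height (world z) of standing below 0.0125 m and contact force between standing and the fingers below 0.2 N and linear speed of standing below 0.03 m/s), for 0.2 s.
At the end, for the whole second after the job is handed in: Both other housings lie flat on the bottom one, one upon the other in either order, each centred on the bottom one within 7 mm and square to it within 5 degrees (half a turn makes no difference); the bottom one is within 15 mm of where it was; all at rest (((z of flat in the frame of bottom between 0.013 and 0.019 m and z of standing in the frame of bottom between 0.029 and 0.035 m) or (z of standing in the frame of bottom between 0.013 and 0.019 m and z of flat in the frame of bottom between 0.029 and 0.035 m)) and distance of bottom from where it was at the start of the episode below 0.015 m and horizontal distance between each of flat, standing and bottom below 0.007 m and angle between the y axis of each of flat, standing and the y axis of bottom, either way round below 0.09 rad and angle between the z axis of each of flat, standing and the z axis of bottom, either way round below 0.05 rad and linear speed of each of flat, standing below 0.02 m/s); the robot touches nothing.
It fails at once if a heat sink in the rack was moved more than 20 mm (distance of any of sink1, sink2 from where it was at the start of the episode above 0.02 m).
It fails at once if another thing on the bench was moved more than 30 mm (distance of any of tin, sponge, screwdriver from where it was at the start of the episode above 0.03 m).
It fails at once if the bottom housing was shoved more than 15 mm (distance of bottom from where it was at the start of the episode above 0.015 m).
It fails at once if a housing was dropped on the pile from a height ((horizontal distance between flat and bottom below 0.06 m and contact force between flat and the fingers below 0.05 N and linear speed of flat above 0.55 m/s) or (horizontal distance between standing and bottom below 0.06 m and contact force between standing and the fingers below 0.05 N and linear speed of standing above 0.55 m/s)).
It also fails if it takes over 67 s, if anything falls off the work surface, if the arm or the gripper's body presses on something with over 40 N, if the wrist force passes 120 N, or if a joint passes its speed limit or range.

ROBOT

A 6-joint arm with a two-finger parallel gripper is mounted at the origin on the work surface. World frame = base frame: x ahead of the robot, y to its left, z up, the work surface at z = 0. Lengths are in mm, angles in rad, forces in N, time in s.
With the tool pointing down it reaches from about 350 to 875 mm from the base axis. Payload 4.2 kg.
Tool frame: the origin (TCP) lies midway between the tips of the shut fingers; the grasp point (between the pads) lies 19 mm behind it; y points along the fingers, x is the direction in which the jaws open and shut, and the axes are right-handed (so a half turn about y gives the same grasp; the last joint's range is limited). The gripper opens to 85 mm and grips with 20 to 120 N. Pads are 22 mm wide; open, the fingers measure 114 mm over their backs; the gripper's body (76 mm by 85 mm) begins 54 mm behind the grasp point. The pads swing forward as they close: fully open they stand 13 mm farther back than shut.
Start: joints at [-0.98, 0.385, 0.008, 0, -1.194, -0.259], TCP at [203.606, -590.884, 231.312] pointing down, gripper open.
Joint ranges: [-3.14, 3.14], [-1.21, 2.06], [-1.07, 1.41], [-3.16, 2.05], [-2.99, -0.16], [-3.1, 3.1]. Speed limits (rad/s): [2.79, 2.79, 3.14, 3.14, 3.14, 3.14].

INTERFACE

Orientations are given as a unit quaternion [x, y, z, w].
In Python, from bench import read_state, get_image, job_done gives the robot as it stands.
- The arm moves only by the tool play_rows, never from a script. Its argument "series" is a list of rows, each a list of 7 numbers: the shift along the tool's x, y, z in m, then the turn, a rotation vector about the tool's x, y, z in rad, then the finger opening in m, from 0 to 0.0854. In form: [[x, y, z, wx, wy, wz, claw], ...]. A call has 1 to 10 rows; each row shifts and turns the pose as measured when the row begins, along the tool's axes as they then stand; what a row does not reach is not made up. A row lasts 1/10 s, in which the tool goes at most 50 mm and 8.59 degrees, less where a joint would pass 70% of its speed; a pose out of reach is approached as far as the arm can. A call with a gripper value outside its range is refused whole. The fingers move at their own pace and stop on an object; the grip force is fixed at half the most. Time passes only in rows, so rows that do not move let the fingers close. It gives the time, the measured TCP pose, the force and the opening at its end, in the units of the state.
- read_state(): the state, without advancing time (a new reading comes with each control period).
- get_image(name): name is "scene" or "top" or "wrist"; returns a dict with "color" (480x640x3 uint8, red, green, blue), "intrinsics" (3x3 intrinsics, pixels), "origin" and "orientation" of the camera in the world. Camera axes: x right, y down, z forward; pixel columns grow to the right and rows downward; lengths in mm; the calibration is good to about 2 mm. A picture is of the moment at which its call begins. There is no depth.
- job_done(): hands the job in, once; it reports no verdict.
The state is a dict: "clock": time; "joints": joint angles; "joint_vel": joint speeds; "joint_efforts": joint torques, N m; "position": TCP position; "ee_rot": TCP orientation; "contact_force": force on the tool from outside, world axes, zero at the start; "wrist_torque": the same for the moment, N m; "gripper_width": finger opening in mm.
Only numpy, scipy, OpenCV 4.12 (cv2) and the standard library are available. Lean on these libraries where they do the work, as an engineer would, in place of code of your own. Each camera call takes 0.05 s, during which the arm holds its last target. There are 200 camera calls.

## Working session

There is one attempt and no reset: what is moved stays moved. The work goes in short steps, Python scripts to look and compute and a tool call to move; the robot and the scene stay as the last step left them, time stands still between calls to the robot, and variables do not carry over. Pictures are saved under pics/ and viewed, about 8 in all and at most 12, crops included, and the job is handed in when it is done.

Besides the shell and the picture viewer there is one more tool, called after ">>>" as a command line: name --pt "numbers of a row" for each row, then --argument value for the rest. play_rows: Moves the arm, as the interface text tells. Its arguments: {"type":"object","properties":{"series":{"type":"array","items":{"type":"array","items":{"type":"number"}}}},"required":["series"]}

```bash
ls; mkdir -p pics
cat > h.py <<'E'
import numpy as np, cv2, json
from scipy.spatial.transform import Rotation as R
from bench import read_state, get_image, job_done
def cam(name):
    d=get_image(name); return d
def proj(d,P):
    M=R.from_quat(d['orientation']).as_matrix() if np.size(d['orientation'])==4 else np.array(d['orientation'])
    p=(np.atleast_2d(P)-np.array(d['origin']))@M
    q=p@np.array(d['intrinsics']).T
    return q[:,:2]/q[:,2:]
def onz(d,uv,z):
    M=R.from_quat(d['orientation']).as_matrix() if np.size(d['orientation'])==4 else np.array(d['orientation'])
    uv=np.atleast_2d(uv); K=np.array(d['intrinsics'])
    r=np.c_[uv,np.ones(len(uv))]@np.linalg.inv(K).T@M.T
    o=np.array(d['origin']); return o+r*((z-o[2])/r[:,2:])
def save(d,n,box=None,s=1):
    im=d['color'][:,:,::-1]
    if box: im=im[box[1]:box[3],box[0]:box[2]]
    cv2.imwrite('pics/'+n,cv2.resize(im,None,fx=s,fy=s,interpolation=cv2.INTER_CUBIC))
E
python3 - <<'E'
from h import *
for n in('top','scene'):
    d=cam(n); save(d,n+'0.png'); print(n,d['origin'],d['orientation'],d['intrinsics'])
print(read_state())
E
```

```text
pics
top [427.17666267   5.66290626 894.59040906] [ 0.70919025 -0.69803987  0.06774568 -0.07211141] [[511.68628358   0.         319.14670055]
 [  0.         511.68628358 239.83364379]
 [  0.           0.           1.        ]]
scene [1385.33340589 -635.2355005   710.63891633] [ 0.78964488  0.39369987 -0.20369209 -0.42422978] [[581.37566032   0.         315.9380076 ]
 [  0.         581.37566032 242.52169979]
 [  0.           0.           1.        ]]
{'clock': 0.1, 'joints': array([-9.80375292e-01,  3.85464682e-01,  6.75883171e-03, -3.71010927e-04,
       -1.19400640e+00, -2.58603111e-01]), 'joint_vel': array([ 5.13838255e-04, -2.65304357e-03,  3.06324085e-03, -4.98095204e-05,
       -3.24713420e-05,  9.38791139e-04]), 'joint_efforts': array([-4.09478098e-04, -3.93320346e+01,  1.88930297e+01,  4.19788107e+00,
       -2.60598194e-03,  5.82123022e-06]), 'position': array([ 203.43436451, -590.41694576,  230.3480811 ]), 'ee_rot': array([ 0.41000838,  0.57603366, -0.57532714, -0.41118977]), 'contact_force': array([ 0.50212963, -0.3206945 , -0.67219996]), 'wrist_torque': array([-0.00374903, -0.03552619,  0.01651095]), 'gripper_width': 85.43025077386451}
```

View pics/top0.png

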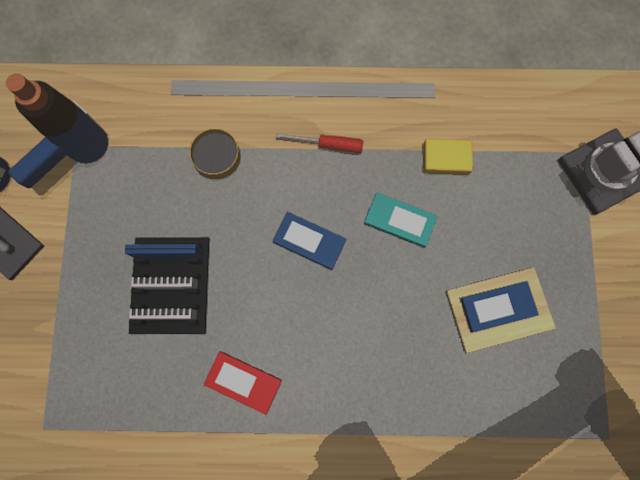

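View pics/scene0.png

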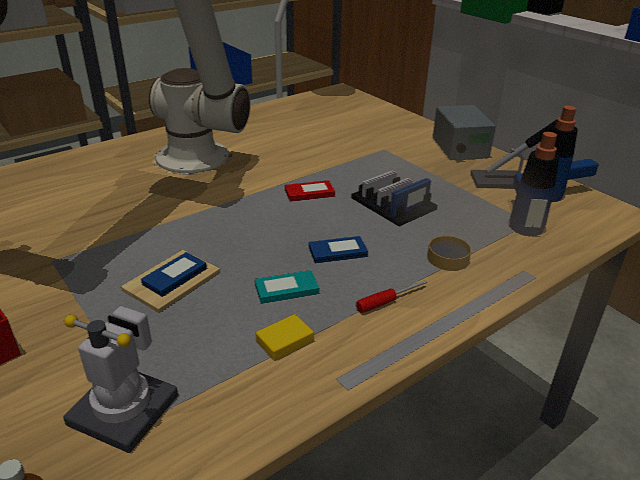

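The blue candidates in the top view are the rack (162,248), the bench (309,240) and the pallet (500,305). These match standing, flat and bottom. Red (242,380) and turquoise (400,220) are look-alikes. Next I'll fit box models to both views and take an enlarged crop.

```bash
cat >> h.py <<'E'
def blue(d):
    hsv=cv2.cvtColor(d['color'],cv2.COLOR_RGB2HSV)
    return cv2.inRange(hsv,(104,90,25),(125,255,255))
def hullmask(pts):
    m=np.zeros((480*4,640*4),np.uint8); cv2.fillConvexPoly(m,cv2.convexHull(np.round((pts+.5)*4-.5).astype(np.int32)),1); return m
def box(x,y,z,a,L=(60,116,16)):
    c=np.array([[i,j,k] for i in(-.5,.5) for j in(-.5,.5) for k in(-.5,.5)])*L
    return c@R.from_euler('z',a).as_matrix().T+[x,y,z]
def comp(m,uv,k=5):
    m=cv2.morphologyEx(m,cv2.MORPH_CLOSE,np.ones((k,k)))
    n,l,s,c=cv2.connectedComponentsWithStats(m)
    i=1+np.argmin(np.hypot(*(c[1:]-uv).T)+1e3*(s[1:,4]<150)); return l==i
def hullof(m):
    ys,xs=np.nonzero(m); p=np.c_[xs,ys].astype(float)
    return hullmask(np.vstack([p+o for o in([-.5,-.5],[.5,-.5],[-.5,.5],[.5,.5])]))
def iou(a,b): return (a&b).sum()/(a|b).sum()
E
python3 - <<'E'
from h import *
from scipy.optimize import minimize
T=cam('top');S=cam('scene');bt,bs=blue(T),blue(S)
for nm,u,v,z0,a0 in(('flat',(309,240),(338,249),8,1.2),('bottom',(500,305),(174,273),20,1.8)):
    ht,hs=[hullof(comp(b,p)) for b,p in((bt,u),(bs,v))]
    g=onz(T,[u],z0)[0]
    for lab,w in(('both',(1,1)),('top',(1,0)),('scene',(0,1))):
        def f(p):
            B=box(p[0],p[1],p[2] if w==(1,1) else z0,p[3])
            return -(w[0]*iou(hullmask(proj(T,B)),ht)+w[1]*iou(hullmask(proj(S,B)),hs))
        best=min((minimize(f,[g[0],g[1],z0,a],method='Nelder-Mead',options=dict(initial_simplex=np.array([g[0],g[1],z0,a])+np.vstack([np.zeros(4),np.diag([8,8,6,.2])]))) for a in(a0,-a0)),key=lambda r:r.fun)
        print(nm,lab,best.x.round(2),best.fun.round(3))
a=T['color'][225:345,110:230];b=S['color'][160:240,340:450]
out=np.hstack([cv2.resize(a,(400,400),interpolation=2),cv2.resize(b,(400,291),interpolation=2)[:0].reshape(0,400,3) if 0 else cv2.copyMakeBorder(cv2.resize(b,(400,291),interpolation=2),0,109,0,0,0)])
cv2.imwrite('pics/crop1.png',out[:,:,::-1])
E
```

```text
flat both [ 6.0448e+02  3.0600e+01  6.8000e+00 -4.3000e-01] -1.96
flat top [604.08  30.03  12.59   2.72] -0.988
flat scene [ 6.0576e+02  3.0040e+01  4.6200e+00 -4.2000e-01] -0.982
bottom both [ 492.25 -293.35   19.4    -2.88] -1.939
bottom top [ 492.8  -295.64   -3.41    3.41] -0.966
bottom scene [ 493.54 -293.27   42.95   -2.87] -0.975
```

View pics/crop1.png

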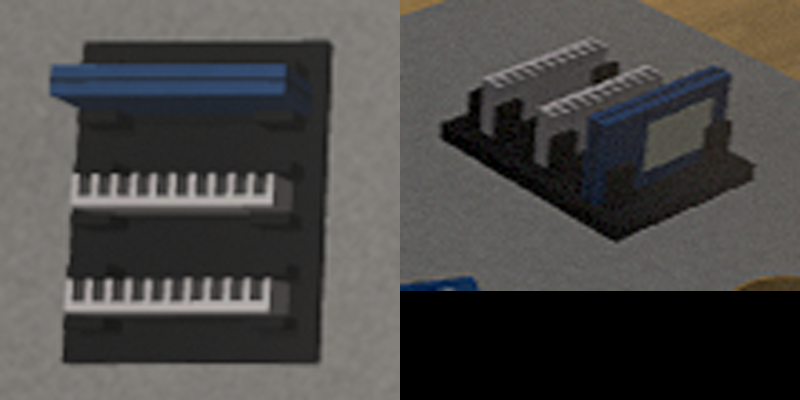

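The crop shows the standing housing in the far slot (largest x), with its label facing +x. The heat sinks are in the other two slots. In the top crop, the top-edge corners are at about (50..286, 65..95), and I'll triangulate them.

Run:
```python
from h import *
T=cam('top');S=cam('scene')
t=np.array([[50,65],[286,64],[286,95],[50,95]])/3.3333+[110,225]
s=np.array([[731,73],[602,124],[587,113],[720,68]])-[400,0]; s=s/3.636+[340,160]   # far-left(+y,+x),( -y,+x),(-y,-x),(+y,-x)
def ray(d,uv):
    p=onz(d,[uv],0)[0];o=np.array(d['origin']);r=o-p;return o,r/np.linalg.norm(r)
for n,a,b in zip(('+x+y','+x-y','-x-y','-x+y'),t,s):
    o1,r1=ray(T,a);o2,r2=ray(S,b)
    k=np.linalg.lstsq(np.c_[r1,-r2],o2-o1,rcond=None)[0]
    print(n,(o1+k[0]*r1).round(1),(o2+k[1]*r2).round(1),'z72:',onz(T,[a],72)[0].round(1),onz(S,[b],72)[0].round(1))
# rack corners
r=np.array([[84,42],[330,40],[320,360],[64,360]])/3.3333+[110,225]
print(onz(T,r,12).round(1))
st=read_state();print(R.from_quat(st['ee_rot']).as_matrix().round(3))
w=cam('wrist');save(w,'w0.png');M=R.from_quat(st['ee_rot']).as_matrix();Mw=R.from_quat(w['orientation']).as_matrix()
print('cam in tool',(M.T@(w['origin']-st['position'])).round(1));print((M.T@Mw).round(3),w['intrinsics'])
```

```text
+x+y [580.2 331.6  68.8] [580.9 332.6  69.3] z72: [579.6 330.3  72. ] [584.3 328.5  72. ]
+x-y [582.1 214.5  70.5] [582.5 214.9  70.6] z72: [581.9 214.1  72. ] [584.1 213.1  72. ]
-x-y [566.6 213.4  71.1] [568.2 215.5  71.9] z72: [566.4 213.1  72. ] [568.3 215.4  72. ]
-x+y [565.8 331.7  64.9] [568.7 335.5  66.9] z72: [564.6 328.9  72. ] [575.2 327.8  72. ]
[[603.3 337.1  12. ]
 [606.4 206.9  12. ]
 [439.9 202.2  12. ]
 [437.8 332.9  12. ]]
[[-0.326 -0.    -0.945]
 [ 0.945  0.001 -0.326]
 [ 0.001 -1.     0.   ]]
cam in tool [ 1.000e-01 -1.431e+02  6.590e+01]
[[ 1.    -0.001  0.001]
 [-0.001 -0.263  0.965]
 [-0.001 -0.965 -0.263]] [[360.00753435   0.         317.32051117]
 [  0.         360.00753435 240.87319048]
 [  0.           0.           1.        ]]
```

```bash
cat >> h.py <<'E'
def down(az):  # tool pointing down, tool x at azimuth az
    x=np.array([np.cos(az),np.sin(az),0]);y=np.array([0,0,-1.]);return np.c_[x,y,np.cross(x,y)]
def delta(pos,M=None):
    s=read_state();T=R.from_quat(s['ee_rot']).as_matrix()
    d=T.T@(np.array(pos)-s['position'])
    rv=R.from_matrix(T.T@(T if M is None else M)).as_rotvec()
    print('t',round(s['clock'],2),'pos',s['position'].round(1),'F',s['contact_force'].round(1),'w',round(s['gripper_width'],1),'j',s['joints'].round(2))
    print('shift mm',d.round(1),'rot',rv.round(4)); 
    # shift as seen after the turn
    print('shift after turn',((T if M is None else M).T@(np.array(pos)-s['position'])).round(1))
E
python3 -c "
from h import *
delta([573.5,272.5,160],down(np.pi+.018))"
```

```text
t 0.35 pos [ 203.5 -590.8  231.1] F [ 0.1  0.3 -0.1] w 85.3 j [-0.98  0.38  0.01 -0.   -1.19 -0.26]
shift mm [ 695.7   71.4 -630.9] rot [ 3.0000e-04 -1.2571e+00  5.0000e-04]
shift after turn [-385.4   71.1 -856.5]
```

>>> play_rows --pt "0 0 0 0 -0.14 0 0.045" --pt "0 0 0 0 -0.14 0 0.045" --pt "0 0 0 0 -0.14 0 0.045" --pt "0 0 0 0 -0.14 0 0.045" --pt "0 0 0 0 -0.14 0 0.045" --pt "0 0 0 0 -0.14 0 0.045" --pt "0 0 0 0 -0.14 0 0.045" --pt "0 0 0 0 -0.14 0 0.045" --pt "0 0 0 0 -0.14 0 0.045" --pt "0 0 0 0 0 0 0.045"

```text
clock: 1.35
position: [203.5, -590.2, 230.4]
ee_rot: [-0.026, 0.707, -0.706, 0.025]
contact_force: [0.7, 0.6, -1.4]
gripper_width: 45.1
```

```bash
python3 -c "
from h import *
delta([573.5,272.5,160],down(np.pi+.018))"
```

```text
t 1.35 pos [ 203.5 -590.2  230.4] F [ 0.7  0.6 -1.4] w 45.1 j [-0.98  0.39  0.01 -0.   -1.19  1.05]
shift mm [-431.2   71.9 -833.7] rot [0.002  0.0541 0.0002]
shift after turn [-385.5   70.4 -855.9]
```

>>> play_rows --pt "0 0 0 0 0.054 0 0.045" --pt "-0.02 0 -0.045 0 0 0 0.045" --pt "-0.02 0 -0.045 0 0 0 0.045" --pt "-0.02 0 -0.045 0 0 0 0.045" --pt "-0.02 0 -0.045 0 0 0 0.045" --pt "-0.02 0 -0.045 0 0 0 0.045" --pt "-0.02 0 -0.045 0 0 0 0.045" --pt "-0.02 0 -0.045 0 0 0 0.045" --pt "-0.02 0 -0.045 0 0 0 0.045" --pt "-0.02 0 -0.045 0 0 0 0.045"

```text
clock: 2.35
position: [386.8, -182.2, 229.9]
ee_rot: [0.012, 0.707, -0.707, -0.01]
contact_force: [0.7, -0.6, 0.0]
gripper_width: 45.1
```

>>> play_rows --pt "-0.02 0 -0.045 0 0 0 0.045" --pt "-0.02 0 -0.045 0 0 0 0.045" --pt "-0.02 0 -0.045 0 0 0 0.045" --pt "-0.02 0 -0.045 0 0 0 0.045" --pt "-0.02 0 -0.045 0 0 0 0.045" --pt "-0.02 0 -0.045 0 0 0 0.045" --pt "-0.02 0 -0.045 0 0 0 0.045" --pt "0 0 0 0 0 0 0.045"

```text
clock: 3.15
position: [540.7, 138.0, 234.0]
ee_rot: [0.022, 0.708, -0.706, -0.013]
contact_force: [-0.3, -1.6, 0.2]
gripper_width: 44.8
```

```bash
python3 -c "
from h import *
delta([573.5,272.5,140],down(np.pi+.018))"
```

```text
t 3.15 pos [540.7 138.  234. ] F [-0.3 -1.6  0.2] w 44.8 j [ 0.54  0.26 -0.17  0.   -1.13 -0.59]
shift mm [ -24.9   94.7 -135.7] rot [ 0.0025 -0.068  -0.0123]
shift after turn [ -35.2   94.  -133.9]
```

>>> play_rows --pt "0 0.01 0 0.0025 -0.068 -0.012 0.045" --pt "-0.009 0.02 -0.034 0 0 0 0.045" --pt "-0.009 0.02 -0.034 0 0 0 0.045" --pt "-0.009 0.02 -0.033 0 0 0 0.045" --pt "-0.009 0.02 -0.033 0 0 0 0.045" --pt "0 0 0 0 0 0 0.045"

```text
clock: 3.75
position: [576.9, 277.4, 142.0]
ee_rot: [0.0, 0.707, -0.707, 0.002]
contact_force: [-1.1, 0.2, 0.1]
gripper_width: 45.3
```

```bash
python3 -c "
from h import *
delta([573.5,272.5,140],down(np.pi+.018))
d=cam('wrist');save(d,'w1.png');print(proj(d,[[573.5,272.5,72],[565.5,214.5,72],[581.5,214.5,72],[580,330.5,72],[564,330.5,72]]).round(0))
bt=cam('top');save(bt,'t1.png')"
```

```text
t 3.75 pos [576.9 277.4 142. ] F [-1.1  0.2  0.1] w 45.3 j [ 0.7   0.48 -0.08  0.   -1.01 -0.7 ]
shift mm [3.4 2.  4.9] rot [ 0.0006 -0.0162 -0.0025]
shift after turn [3.5 2.  4.8]
[[324. 246.]
 [339. 148.]
 [311. 148.]
 [314. 330.]
 [338. 330.]]
```

View pics/w1.png

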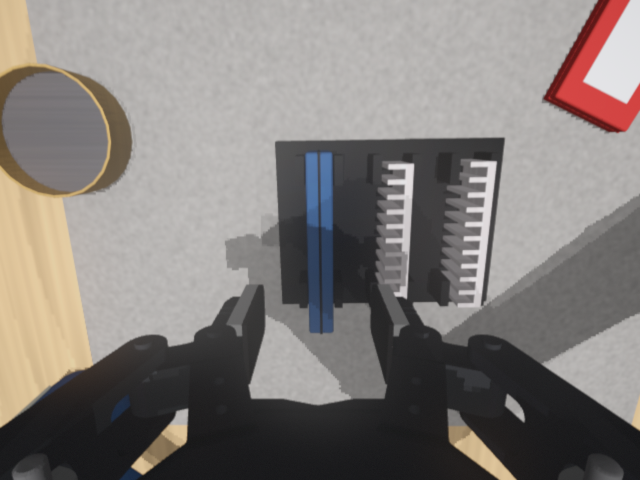

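The wrist view shows the housing's top edge at columns 306–334 (row 153) and 309–333 (row 332), clear of the sinks. It's about 3 mm farther in +x than my estimate.

```bash
python3 -c "
from h import *
d=cam('wrist');p=onz(d,[[306,153],[334,153],[333,332],[309,332]],72);print(p.round(1),p.mean(0).round(1))
c=p.mean(0);a=(p[2]+p[3]-p[0]-p[1]);az=np.arctan2(-a[0],a[1]);print(az)
delta([c[0],c[1],42],down(np.pi+az))"
```

```text
[[585.  215.1  72. ]
 [568.6 215.1  72. ]
 [567.8 331.5  72. ]
 [583.8 331.6  72. ]] [576.3 273.3  72. ]
0.008382217696275666
t 3.9 pos [577.6 274.8 146.2] F [-0.4 -0.1  0.1] w 45.1 j [ 0.7   0.47 -0.08  0.   -1.01 -0.7 ]
shift mm [  2.  104.2   1.7] rot [ 0.0028 -0.0075 -0.0067]
shift after turn [  1.3 104.2   1.4]
```

>>> play_rows --pt "0.0015 0.01 0.0015 0.003 -0.008 -0.007 0.045" --pt "0 0.02 0 0 0 0 0.045" --pt "0 0.02 0 0 0 0 0.045" --pt "0 0.015 0 0 0 0 0.045" --pt "0 0 0 0 0 0 0.045"

```text
clock: 4.4
position: [577.2, 268.2, 84.3]
ee_rot: [0.002, 0.709, -0.705, 0.002]
contact_force: [-1.1, 0.0, 0.3]
gripper_width: 44.9
```

```bash
python3 -c "
from h import *
delta([576.3,273.3,42],down(np.pi+.008))"
```

```text
t 4.4 pos [577.2 268.2  84.3] F [-1.1  0.   0.3] w 44.9 j [ 0.69  0.53 -0.15 -0.   -0.88 -0.69]
shift mm [ 1.1 42.3 -4.9] rot [ 0.005  -0.0075 -0.0055]
shift after turn [ 0.8 42.3 -5.1]
```

>>> play_rows --pt "0.001 0.005 -0.005 0.005 -0.007 -0.005 0.045" --pt "0 0.015 0 0 0 0 0.045" --pt "0 0.015 0 0 0 0 0.045" --pt "0 0.005 0 0 0 0 0.045" --pt "0 0 0 0 0 0 0.045" --pt "0 0 0 0 0 0 0.045"

```text
clock: 5.0
position: [579.3, 273.8, 49.5]
ee_rot: [0.001, 0.709, -0.705, 0.005]
contact_force: [0.3, -1.9, 0.6]
gripper_width: 44.8
```

```bash
python3 -c "
from h import *
delta([576.3,273.3,42],down(np.pi+.008))"
```

```text
t 5.0 pos [579.3 273.8  49.5] F [ 0.3 -1.9  0.6] w 44.8 j [ 0.69  0.58 -0.17  0.   -0.81 -0.69]
shift mm [3.1 7.4 0.5] rot [ 0.0051 -0.0016 -0.0087]
shift after turn [3.1 7.5 0.5]
```

>>> play_rows --pt "0.003 0.007 0 0.005 -0.002 -0.009 0.045" --pt "0 0 0 0 0 0 0.045" --pt "0 0 0 0 0 0 0.0" --pt "0 0 0 0 0 0 0.0" --pt "0 0 0 0 0 0 0.0" --pt "0 0 0 0 0 0 0.0" --pt "0 0 0 0 0 0 0.0"

```text
clock: 5.7
position: [577.2, 274.7, 44.3]
ee_rot: [-0.002, 0.708, -0.706, 0.004]
contact_force: [-0.0, 0.7, -0.7]
gripper_width: 15.1
```

```bash
python3 -c "
from h import *
delta([576.3,273.3,42],down(np.pi+.008))"
```

```text
t 5.7 pos [577.2 274.7  44.3] F [-0.   0.7 -0.7] w 15.1 j [ 0.7   0.58 -0.17 -0.   -0.81 -0.69]
shift mm [0.9 2.2 1.4] rot [ 0.0021  0.0009 -0.0022]
shift after turn [0.9 2.3 1.4]
```

>>> play_rows --pt "0 -0.015 0 0 0 0 0.0" --pt "0 -0.025 0 0 0 0 0.0" --pt "0 -0.03 0 0 0 0 0.0" --pt "0 -0.03 0 0 0 0 0.0" --pt "0 -0.03 0 0 0 0 0.0" --pt "0 -0.03 0 0 0 0 0.0" --pt "0 0 0 0 0 0 0.0"

```text
clock: 6.4
position: [573.7, 272.3, 203.2]
ee_rot: [0.006, -0.705, 0.709, 0.002]
contact_force: [0.7, -0.1, -2.6]
gripper_width: 14.9
```

```bash
python3 -c "
from h import *
delta([480,-70,195],down(np.pi+.13))"
```

```text
t 6.4 pos [573.7 272.3 203.2] F [ 0.7 -0.1 -2.6] w 14.9 j [ 0.7   0.43  0.   -0.   -1.16 -0.69]
shift mm [ 95.8  10.9 341.6] rot [-0.0041 -0.1235  0.0112]
shift after turn [137.3   8.2 327.3]
```

>>> play_rows --pt "0.012 0 0.042 0 0 0 0.0" --pt "0.012 0 0.042 0 0 0 0.0" --pt "0.012 0 0.042 0 0 0 0.0" --pt "0.012 0 0.042 0 0 0 0.0" --pt "0.012 0 0.042 0 0 0 0.0" --pt "0.012 0 0.042 0 0 0 0.0" --pt "0.012 0 0.042 0 0 0 0.0" --pt "0.012 0 0.03 -0.004 -0.06 0.01 0.0" --pt "0 0 0 0 -0.06 0 0.0" --pt "0 0 0 0 0 0 0.0"

```text
clock: 7.4
position: [464.6, -64.2, 190.6]
ee_rot: [-0.055, 0.706, -0.705, 0.035]
contact_force: [-0.0, -0.4, -2.6]
gripper_width: 14.8
```

```bash
python3 -c "
from h import *
delta([480,-70,195],down(np.pi+.13))"
```

```text
t 7.4 pos [464.6 -64.2 190.6] F [-0.  -0.4 -2.6] w 14.8 j [ 0.21  0.17 -0.4  -0.01 -1.03 -0.08]
shift mm [-14.4  -4.8   7.7] rot [ 0.0027 -0.0026  0.0268]
shift after turn [-14.5  -4.4   7.8]
```

>>> play_rows --pt "-0.01 0 0.008 0 0 0.1 0.0" --pt "0 0 0 0 0 0.13 0.0" --pt "0 0 0 0 0 0.13 0.0" --pt "0 0 0 0 0 0.13 0.0" --pt "0 0 0 0 0 0.13 0.0" --pt "0 0 0 0 0 0.13 0.0" --pt "0 0 0 0 0 0.08 0.0" --pt "0 0 0 0 0 0 0.0" --pt "0 0 0 0 0 0 0.0"

```text
clock: 8.3
position: [465.3, -88.5, 181.9]
ee_rot: [0.189, 0.694, -0.639, 0.273]
contact_force: [0.7, 0.1, -2.7]
gripper_width: 15.3
```

```bash
cat >> h.py <<'E'
def tilt(az,th): 
    return down(az)@R.from_rotvec([0,0,th]).as_matrix()
E
python3 -c "
from h import *
delta([480,-70,60],tilt(np.pi+.13,.873))
T=R.from_quat(read_state()['ee_rot']).as_matrix();print(T.round(3))"
```

```text
t 8.3 pos [465.3 -88.5 181.9] F [ 0.7  0.1 -2.7] w 15.3 j [ 0.13 -0.04 -0.78 -0.21 -0.16  0.2 ]
shift mm [ 62.5 106.5 -12.1] rot [ 0.0297 -0.0188  0.2042]
shift after turn [ 82.5  91.3 -16.4]
[[-0.78   0.611  0.137]
 [-0.086  0.111 -0.99 ]
 [-0.62  -0.784 -0.034]]
```

j5 hit its end tilting outward, so I'll tilt the other way, with the tool pointing back toward the base. There's plenty of j5 range on that side.

>>> play_rows --pt "0 0 0 0 0 -0.13 0.0" --pt "0 0 0 0 0 -0.13 0.0" --pt "0 0 0 0 0 -0.13 0.0" --pt "0 0 0 0 0 -0.13 0.0" --pt "0 0 0 0 0 -0.13 0.0" --pt "0 0 0 0 0 -0.13 0.0" --pt "0 0 0 0 0 -0.13 0.0" --pt "0 0 0 0 0 -0.13 0.0" --pt "0 0 0 0 0 -0.13 0.0" --pt "0 0 0 0 0 -0.13 0.0"

```text
clock: 9.3
position: [472.5, -92.8, 184.5]
ee_rot: [0.276, -0.646, 0.685, 0.191]
contact_force: [-0.4, -0.2, -2.2]
gripper_width: 14.7
```

```bash
python3 -c "
from h import *
delta([470,-75,100],tilt(np.pi+.13,-.873))"
```

```text
t 9.3 pos [472.5 -92.8 184.5] F [-0.4 -0.2 -2.2] w 14.7 j [ 0.15  0.53 -0.05  0.   -1.67 -0.02]
shift mm [-52.6  65.9 -19. ] rot [-0.0106 -0.0066 -0.1973]
shift after turn [-64.6  54.5 -18. ]
```

>>> play_rows --pt "0 0 0 -0.01 -0.006 -0.1 0.0" --pt "0 0 0 0 0 -0.09 0.0" --pt "-0.016 0.0135 -0.0045 0 0 0 0.0" --pt "-0.016 0.0135 -0.0045 0 0 0 0.0" --pt "-0.016 0.0135 -0.0045 0 0 0 0.0" --pt "-0.016 0.0135 -0.0045 0 0 0 0.0" --pt "0 0 0 0 0 0 0.0"

```text
clock: 10.0
position: [485.4, -78.8, 87.0]
ee_rot: [0.331, -0.603, 0.679, 0.256]
contact_force: [-0.9, -0.2, -2.7]
gripper_width: 15.1
```

```bash
python3 -c "
from h import *
delta([470,-75,40],tilt(np.pi+.13,-.873))
d=cam('scene');save(d,'s2.png',(90,130,440,330),2)"
```

```text
t 10.0 pos [485.4 -78.8  87. ] F [-0.9 -0.2 -2.7] w 15.1 j [ 0.18  0.75 -0.02  0.01 -1.67 -0.06]
shift mm [-25.8  41.5  -8.4] rot [-0.0429 -0.0338 -0.0107]
shift after turn [-26.5  41.5  -5.7]
```

View pics/s2.png

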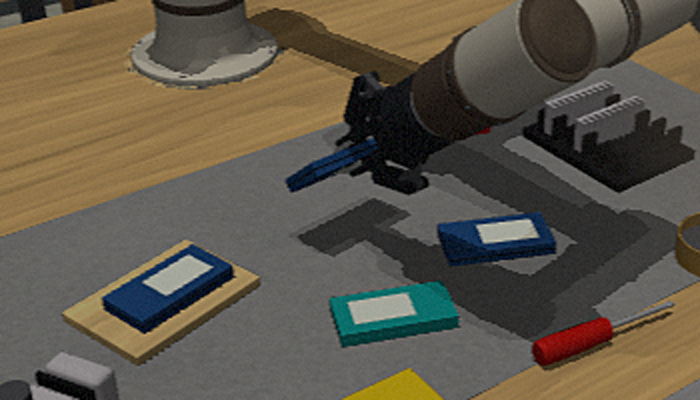

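The housing is held firmly, tilted with its lower edge toward the base, and everything around it is clear. I'll lower it now.

>>> play_rows --pt "0 0 0 -0.043 -0.034 -0.011 0.0" --pt "-0.0065 0.0105 -0.002 0 0 0 0.0" --pt "-0.0065 0.0105 -0.002 0 0 0 0.0" --pt "-0.0065 0.0105 -0.002 0 0 0 0.0" --pt "-0.0065 0.0105 0 0 0 0 0.0" --pt "0 0 0 0 0 0 0.0"

```text
clock: 10.65
position: [473.0, -75.8, 40.1]
ee_rot: [0.336, -0.617, 0.665, 0.253]
contact_force: [-0.3, 0.1, -2.7]
gripper_width: 14.9
```

```bash
python3 -c "
from h import *
s=read_state();p=s['position'];delta([p[0],p[1],27],tilt(np.pi+.13,-.873))
"
```

```text
t 10.65 pos [473.  -75.8  40.1] F [-0.3  0.1 -2.7] w 14.9 j [ 0.17  0.8  -0.06 -0.02 -1.58 -0.03]
shift mm [-9.9  8.5 -0.2] rot [-0.0124 -0.0058 -0.011 ]
shift after turn [-10.    8.4   0. ]
```

>>> play_rows --pt "-0.003 0.0025 0 -0.012 -0.006 -0.01 0.0" --pt "-0.003 0.0025 0 0 0 0 0.0" --pt "-0.002 0.0015 0 0 0 0 0.0" --pt "0 0 0 0 0 0 0.0"

```text
clock: 11.05
position: [473.9, -76.0, 29.0]
ee_rot: [0.34, -0.62, 0.659, 0.256]
contact_force: [0.2, 0.0, -2.9]
gripper_width: 14.7
```

```bash
python3 -c "
from h import *
s=read_state();p=s['position'];delta([p[0],p[1],27],tilt(np.pi+.13,-.873))
"
```

```text
t 11.05 pos [473.9 -76.   29. ] F [ 0.2  0.  -2.9] w 14.7 j [ 0.16  0.82 -0.05 -0.03 -1.57 -0.02]
shift mm [-1.5  1.3 -0. ] rot [-0.0007  0.0003 -0.0011]
shift after turn [-1.5  1.3  0. ]
```

>>> play_rows --pt "-0.0015 0.0013 0 0 0 0 0.0" --pt "0 0 0 0 0 0 0.022" --pt "0 0 0 0 0 0 0.03" --pt "0 0 0 0 0 0 0.03" --pt "0 -0.01 0 0 0 0 0.03" --pt "0 -0.02 0 0 0 0 0.03" --pt "0 -0.02 0 0 0 0 0.03" --pt "0 -0.03 0 0 0 0 0.03" --pt "0 -0.03 0 0 0 0 0.03" --pt "0 0 0 0 0 0 0.03"

```text
clock: 12.05
position: [562.0, -65.4, 106.3]
ee_rot: [0.341, -0.618, 0.66, 0.256]
contact_force: [-0.0, -0.1, -0.1]
gripper_width: 29.8
```

```bash
python3 -c "
from h import *
delta([490,-75,180],down(np.pi+.13))
a=cam('scene')['color'][130:330,90:440];b=cam('wrist')['color']
cv2.imwrite('pics/m3.png',np.vstack([cv2.resize(a,(525,300)),cv2.resize(b,(400,300))[:, :].repeat(1,0) if 0 else cv2.copyMakeBorder(cv2.resize(b,(400,300)),0,0,0,125,0)])[:,:,::-1])"
```

```text
t 12.05 pos [562.  -65.4 106.3] F [-0.  -0.1 -0.1] w 29.8 j [ 0.16  0.85  0.26 -0.02 -1.86 -0.03]
shift mm [103.2   8.4   0.2] rot [-0.0042  0.0013  0.8737]
shift after turn [ 72.7 -73.7   0.2]
```

View pics/m3.png

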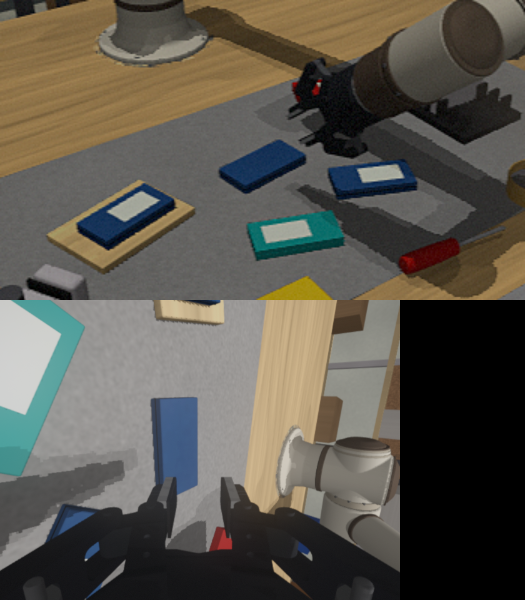

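The housing lies flat on the bench with the label down, and it has been let go. Next I'll right the tool above it, with the fingers fully open.

>>> play_rows --pt "0 -0.01 0 0 0 0.12 0.085" --pt "0 0 0 0 0 0.12 0.085" --pt "0 0 0 0 0 0.12 0.085" --pt "0 0 0 0 0 0.12 0.085" --pt "0 0 0 0 0 0.12 0.085" --pt "0 0 0 0 0 0.12 0.085" --pt "0 0 0 0 0 0.12 0.085" --pt "0 0 0 0 0 0 0.085"

```text
clock: 12.95
position: [554.3, -65.3, 102.5]
ee_rot: [0.057, -0.705, 0.706, -0.034]
contact_force: [0.6, 1.1, 0.9]
gripper_width: 85.1
```

```bash
python3 -c "
from h import *
delta([475,-75,180],down(np.pi+.2))"
```

```text
t 12.95 pos [554.3 -65.3 102.5] F [0.6 1.1 0.9] w 85.1 j [ 0.17  0.41 -0.3  -0.   -0.89 -0.04]
shift mm [ 82.4 -74.9  -0.6] rot [ 0.0024 -0.0712  0.0325]
shift after turn [ 79.7 -77.5  -6.2]
```

>>> play_rows --pt "0 -0.01 0 0 -0.06 0.03 0.085" --pt "0.015 -0.018 0 0 0 0 0.085" --pt "0.015 -0.017 0 0 0 0 0.085" --pt "0.015 -0.017 0 0 0 0 0.085" --pt "0.015 -0.015 0 0 0 0 0.085" --pt "0.015 0 0 0 0 0 0.085" --pt "0 0 0 0 0 0 0.085"

```text
clock: 13.65
position: [472.0, -81.1, 179.1]
ee_rot: [-0.076, 0.704, -0.703, 0.059]
contact_force: [0.2, 0.4, -0.1]
gripper_width: 85.1
```

```bash
cat >> h.py <<'E'
from scipy.optimize import minimize
def fitbox(views,z0,g,tol=1):
    # views: list of (camera dict, approx pixel)
    hs=[(d,hullof(comp(blue(d),p))) for d,p in views]
    f=lambda p:-sum(iou(hullmask(proj(d,box(p[0],p[1],z0,p[2]))),h) for d,h in hs)
    r=min((minimize(f,[g[0],g[1],a],method='Nelder-Mead',options=dict(initial_simplex=np.array([g[0],g[1],a])+np.vstack([np.zeros(3),np.diag([8,8,.15])]))) for a in(g[2]-.2,g[2]+.2)),key=lambda r:r.fun)
    return r.x,-r.fun/len(hs)
E
python3 - <<'E'
from h import *
delta([475,-75,180],down(np.pi+.2))
W=cam('wrist');S=cam('scene');save(W,'w4.png')
g=[475,-75,.15]
pw=proj(W,[475,-75,8])[0];ps=proj(S,[475,-75,8])[0];print(pw,ps)
for nm,v in(('wrist',[(W,pw)]),('scene',[(S,ps)]),('both',[(W,pw),(S,ps)])):
    print(nm,fitbox(v,8,g))
E
```

```text
t 13.65 pos [472.  -81.1 179.1] F [ 0.2  0.4 -0.1] w 85.1 j [ 0.17  0.2  -0.4  -0.   -1.    0.02]
shift mm [-4.1 -1.  -5.4] rot [ 0.0035 -0.009   0.0229]
shift after turn [-4.1 -0.9 -5.4]
[309.17190626 225.03200513] [262.94621846 237.89025731]
wrist (array([ 4.85677007e+02, -7.40067637e+01,  1.29690261e-01]), np.float64(0.9829543890555754))
scene (array([ 4.85435198e+02, -7.64251718e+01,  1.35672457e-01]), np.float64(0.9795928884308168))
both (array([ 4.85551988e+02, -7.50400157e+01,  1.31590391e-01]), np.float64(0.9747382136866886))
```

View pics/w4.png

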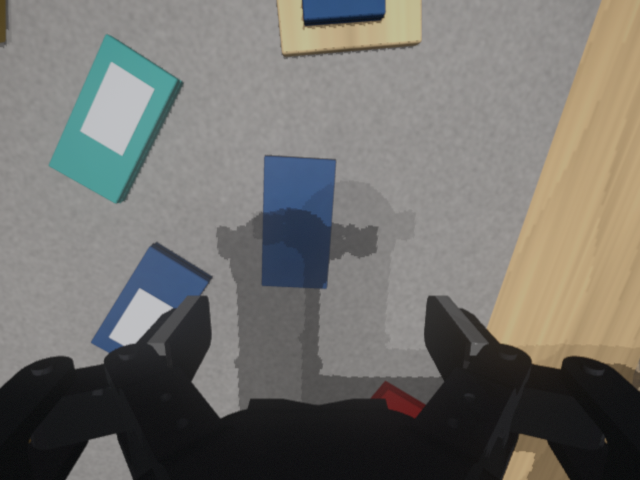

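The housing is at px (298,222), its outline unobstructed. The wrist and scene fits agree to 2.5 mm at (485.6, -75.0), yaw 0.13. I'll pick it up across the width.

>>> play_rows --pt "-0.013 0.02 -0.005 0.003 0.055 0.023 0.085" --pt "0 0.03 0 0 0 0 0.085" --pt "0 0.03 0 0 0 0 0.085" --pt "0 0.03 0 0 0 0 0.085" --pt "0 0.01 0 0 0 0 0.085" --pt "0 0 0 0 0 0 0.085"

```text
clock: 14.35
position: [491.6, -72.7, 53.3]
ee_rot: [0.048, -0.704, 0.706, -0.049]
contact_force: [0.2, 0.7, -0.1]
gripper_width: 85.1
```

```bash
python3 -c "
from h import *
delta([485.6,-75,-3],down(np.pi+.131))"
```

```text
t 14.35 pos [491.6 -72.7  53.3] F [ 0.2  0.7 -0.1] w 85.1 j [ 0.18  0.38 -0.53  0.   -0.66 -0.05]
shift mm [ 6.3 56.3  1.3] rot [-0.0028  0.0055 -0.0014]
shift after turn [ 6.3 56.3  1.5]
```

>>> play_rows --pt "0.006 0.01 0.0015 -0.003 0.005 -0.001 0.085" --pt "0 0.015 0 0 0 0 0.085" --pt "0 0.015 0 0 0 0 0.085" --pt "0 0.005 0 0 0 0 0.085" --pt "0 0 0 0 0 0 0.085" --pt "0 0 0 0 0 0 0.085"

```text
clock: 14.95
position: [489.9, -75.0, 10.7]
ee_rot: [-0.043, 0.706, -0.705, 0.05]
contact_force: [0.9, -0.2, 0.5]
gripper_width: 84.8
```

```bash
python3 -c "
from h import *
delta([485.6,-75,-3],down(np.pi+.131))"
```

```text
t 14.95 pos [489.9 -75.   10.7] F [ 0.9 -0.2  0.5] w 84.8 j [ 0.18  0.45 -0.57  0.   -0.54 -0.05]
shift mm [ 4.4 13.6 -0.6] rot [ 0.0003  0.0005 -0.0101]
shift after turn [ 4.2 13.7 -0.6]
```

>>> play_rows --pt "0.004 0.008 -0.0005 0 0 -0.01 0.085" --pt "0.001 0.005 0 0 0 0 0.085" --pt "0 0 0 0 0 0 0.085" --pt "0 0 0 0 0 0 0.065"

```text
clock: 15.35
position: [485.7, -75.0, -1.6]
ee_rot: [-0.045, 0.706, -0.705, 0.048]
contact_force: [-0.2, -0.1, 0.1]
gripper_width: 72.9
```

```bash
python3 -c "
from h import *
delta([485.6,-75,-3],down(np.pi+.131))"
```

```text
t 15.35 pos [485.7 -75.   -1.6] F [-0.2 -0.1  0.1] w 72.9 j [ 0.18  0.47 -0.59 -0.   -0.51 -0.05]
shift mm [ 0.1  1.4 -0.1] rot [ 0.0003  0.0007 -0.0032]
shift after turn [ 0.1  1.4 -0.1]
```

>>> play_rows --pt "0 0.001 0 0 0 -0.003 0.065" --pt "0 0 0 0 0 0 0.05" --pt "0 0 0 0 0 0 0.0" --pt "0 0 0 0 0 0 0.0" --pt "0 0 0 0 0 0 0.0" --pt "0 -0.01 0 0 0 0 0.0" --pt "0 -0.02 0 0 0 0 0.0" --pt "0 -0.03 0 0 0 0 0.0" --pt "0 -0.03 0 0 0 0 0.0" --pt "0 0 0 0 0 0 0.0"

```text
clock: 16.35
position: [483.8, -75.3, 90.7]
ee_rot: [-0.048, 0.706, -0.706, 0.044]
contact_force: [1.0, 0.0, -2.7]
gripper_width: 58.8
```

Run:
```python
from h import *
S=cam('scene');T=cam('top')
b=np.array([492.3,-293.4,20])
for nm,v in(('scene',[(S,proj(S,b)[0])]),('top',[(T,proj(T,b)[0])]),('both',[(T,proj(T,b)[0]),(S,proj(S,b)[0])])): print(nm,fitbox(v,20,[492,-293,.26]))
save(T,'t5.png')
delta([492.3,-293.4,110],down(np.pi+.262))
```

```text
scene (array([ 4.93434845e+02, -2.93374594e+02,  2.65890891e-01]), np.float64(0.976113264256901))
top (array([ 4.92855024e+02, -2.95631443e+02,  2.63725850e-01]), np.float64(0.9659901525159121))
both (array([ 4.92422330e+02, -2.93650201e+02,  2.69872218e-01]), np.float64(0.9664411885421599))
t 16.45 pos [480.9 -75.4  87.2] F [ 0.2 -0.6 -2.9] w 58.7 j [ 0.18  0.32 -0.51 -0.   -0.75 -0.05]
shift mm [ 17.1 -22.9 217.6] rot [ 0.0024 -0.1325  0.0131]
shift after turn [ 45.4 -22.8 213.5]
```

Now I'll go partway to the pallet, so the wrist camera sees both the held housing and the bottom one.

>>> play_rows --pt "0 -0.015 0.02 0.002 -0.065 0.013 0.0" --pt "0 -0.015 0.02 0 -0.065 0 0.0" --pt "0.004 -0.015 0.022 0 0 0 0.0" --pt "0.004 -0.015 0.022 0 0 0 0.0" --pt "0.004 0 0.022 0 0 0 0.0" --pt "0 0 0 0 0 0 0.0" --pt "0 0 0 0 0 0 0.0"

```text
clock: 17.15
position: [484.7, -184.2, 137.1]
ee_rot: [-0.102, 0.703, -0.699, 0.084]
contact_force: [-0.1, -0.3, -2.7]
gripper_width: 58.3
```

Run:
```python
from h import *
W=cam('wrist');save(W,'w5.png')
delta([492.8,-293.8,110],down(np.pi+.266))
b=np.array([492.5,-293.5,20]);pw=proj(W,b)[0];print(pw)
print('wrist',fitbox([(W,pw)],20,[492,-293,.26]))
```

```text
t 17.2 pos [ 484.4 -183.9  136.8] F [ 0.2  0.1 -2.4] w 58.4 j [-0.05  0.31 -0.37 -0.   -0.92  0.32]
shift mm [ 19.9  26.2 108.5] rot [ 0.0102 -0.0023  0.0256]
shift after turn [ 20.8  26.8 108.2]
[345.42009127  76.38173508]
wrist (array([ 4.90310110e+02, -2.77160193e+02,  2.70738833e-01]), np.float64(0.2871204106904159))
```

View pics/w5.png

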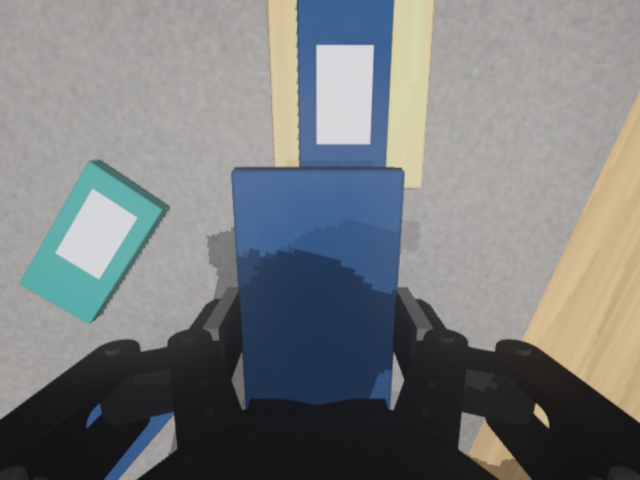

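In the wrist view the held housing's front corners are at (234,170) and (403,170). The bottom one's edges run at columns 300 and 393–386 above it. I'll check the offsets from these.

Run:
```python
from h import *
W=cam('wrist');s=read_state();M=R.from_quat(s['ee_rot']).as_matrix();p=s['position']
h=onz(W,[[234,170],[403,170],[390,398],[245,398]],p[2]+18.6);print('held in tool',((h-p)@M).round(1))
g=cv2.cvtColor(W['color'],cv2.COLOR_RGB2HSV)
m=blue(W)
for r in(5,30,60,90,120,150):
    x=np.nonzero(m[r,270:440])[0]+270; e=onz(W,[[x.min()-.5,r],[x.max()+.5,r]],28)
    o=e-[492.8,-293.8,28]; a=.266; print(r,x.min(),x.max(),(o@np.c_[[np.cos(a),np.sin(a),0],[-np.sin(a),np.cos(a),0]]).round(1).tolist())
```

```text
held in tool [[-28.2 -19.9  57.6]
 [ 28.9 -18.5  57.4]
 [ 29.4 -17.5 -34.5]
 [-29.6 -19.  -33.2]]
5 297 392 [[31.0, -38.1], [-27.9, -38.4]]
30 297 390 [[31.3, -24.5], [-27.4, -24.7]]
60 298 389 [[31.0, -7.5], [-27.6, -7.7]]
90 298 387 [[31.3, 10.1], [-27.3, 10.1]]
120 299 386 [[31.0, 28.6], [-27.5, 28.7]]
150 300 384 [[30.6, 47.8], [-27.1, 48.0]]
```

Run:
```python
from h import *
delta([494.2,-293,70],down(np.pi+.266))
```

```text
t 17.25 pos [ 484.7 -183.7  137.1] F [ 0.3  0.2 -2.5] w 58.4 j [-0.05  0.31 -0.37 -0.   -0.92  0.32]
shift mm [ 17.7  66.5 108.7] rot [ 0.0098 -0.0015  0.0249]
shift after turn [ 19.6  67.1 108. ]
```

>>> play_rows --pt "0.004 0 0.022 0.01 -0.0015 0.025 0.0" --pt "0.004 0 0.028 0 0 0 0.0" --pt "0.004 0.01 0.028 0 0 0 0.0" --pt "0.004 0.02 0.028 0 0 0 0.0" --pt "0.003 0.02 0 0 0 0 0.0" --pt "0 0.01 0 0 0 0 0.0" --pt "0 0 0 0 0 0 0.0" --pt "0 0 0 0 0 0 0.0"

```text
clock: 18.05
position: [495.0, -287.3, 71.9]
ee_rot: [-0.1, 0.701, -0.699, 0.096]
contact_force: [-0.2, -0.2, -2.2]
gripper_width: 58.3
```

Run:
```python
from h import *
delta([494.2,-293,26],down(np.pi+.266))
```

```text
t 18.05 pos [ 495.  -287.3   71.9] F [-0.2 -0.2 -2.2] w 58.3 j [-0.24  0.46 -0.32 -0.   -0.8   0.52]
shift mm [ 2.1 45.9  5.4] rot [0.0029 0.0119 0.0042]
shift after turn [ 2.2 45.9  5.3]
```

>>> play_rows --pt "0.002 0.005 0.0055 0.003 0.012 0.004 0.0" --pt "0 0.01 0 0 0 0 0.0" --pt "0 0.01 0 0 0 0 0.0" --pt "0 0.01 0 0 0 0 0.0" --pt "0 0 0 0 0 0 0.0" --pt "0 0 0 0 0 0 0.0"

```text
clock: 18.65
position: [496.5, -292.4, 36.4]
ee_rot: [0.093, -0.7, 0.702, -0.096]
contact_force: [0.5, -0.1, -1.4]
gripper_width: 58.7
```

Run:
```python
from h import *
delta([494.2,-293,26],down(np.pi+.266))
```

```text
t 18.65 pos [ 496.5 -292.4   36.4] F [ 0.5 -0.1 -1.4] w 58.7 j [-0.25  0.51 -0.35  0.   -0.71  0.52]
shift mm [ 2.4 10.4 -0.1] rot [-0.0028  0.0022 -0.0038]
shift after turn [ 2.4 10.4 -0. ]
```

>>> play_rows --pt "0.0025 0.003 0 -0.003 0.002 -0.004 0.0" --pt "0 0.003 0 0 0 0 0.0" --pt "0 0.002 0 0 0 0 0.0" --pt "0 0 0 0 0 0 0.0"

```text
clock: 19.05
position: [494.4, -293.4, 28.3]
ee_rot: [0.094, -0.701, 0.701, -0.094]
contact_force: [0.2, -0.1, -3.2]
gripper_width: 58.6
```

Run:
```python
from h import *
delta([494.2,-293,26],down(np.pi+.266))
```

```text
t 19.05 pos [ 494.4 -293.4   28.3] F [ 0.2 -0.1 -3.2] w 58.6 j [-0.25  0.52 -0.35  0.   -0.69  0.52]
shift mm [ 0.1  2.3 -0.4] rot [-0.0003  0.     -0.0004]
shift after turn [ 0.1  2.3 -0.4]
```

>>> play_rows --pt "0 0.0015 -0.0004 0 0 0 0.0" --pt "0 0.001 0 0 0 0 0.0" --pt "0 0 0 0 0 0 0.0"

```text
clock: 19.35
position: [494.6, -293.1, 26.0]
ee_rot: [0.093, -0.701, 0.701, -0.094]
contact_force: [0.1, -0.9, -2.6]
gripper_width: 58.7
```

Run:
```python
from h import *
delta([494.2,-293,26],down(np.pi+.266))
```

```text
t 19.35 pos [ 494.6 -293.1   26. ] F [ 0.1 -0.9 -2.6] w 58.7 j [-0.25  0.53 -0.36  0.   -0.69  0.52]
shift mm [ 0.4 -0.  -0.2] rot [-0.0009  0.0002 -0.0012]
shift after turn [ 0.4 -0.  -0.2]
```

>>> play_rows --pt "0 0.001 0 0 0 0 0.0" --pt "0 0 0 0 0 0 0.0"

```text
clock: 19.55
position: [494.9, -293.1, 26.1]
ee_rot: [0.093, -0.7, 0.701, -0.095]
contact_force: [-0.6, -0.1, -1.5]
gripper_width: 58.4
```

>>> play_rows --pt "0 0.0005 0 0 0 0 0.0" --pt "0 0 0 0 0 0 0.062" --pt "0 0 0 0 0 0 0.075" --pt "0 0 0 0 0 0 0.085" --pt "0 0 0 0 0 0 0.085" --pt "0 -0.01 0 0 0 0 0.085" --pt "0 -0.03 0 0 0 0 0.085" --pt "0 -0.04 0 0 0 0 0.085" --pt "0 -0.04 0 0 0 0 0.085" --pt "0 -0.03 0 0 0 0 0.085"

```text
clock: 20.55
position: [492.9, -292.8, 179.2]
ee_rot: [-0.096, 0.701, -0.7, 0.092]
contact_force: [-0.3, 0.1, -0.8]
gripper_width: 85.2
```

Run:
```python
from h import *
delta([604.5,30.6,180],down(np.pi-.43))
```

```text
t 20.55 pos [ 492.9 -292.8  179.2] F [-0.3  0.1 -0.8] w 85.2 j [-0.25  0.34 -0.2   0.   -1.04  0.52]
shift mm [-192.9   -1.3 -282.5] rot [-1.00e-04  6.97e-01  5.70e-03]
shift after turn [  33.4   -0.8 -340.5]
```

>>> play_rows --pt "-0.02 0 -0.03 0 0 0 0.085" --pt "-0.02 0 -0.03 0 0 0 0.085" --pt "-0.02 0 -0.03 0 0 0 0.085" --pt "0 0 0 0 0.135 0 0.085" --pt "0 0 0 0 0.135 0 0.085" --pt "0 0 0 0 0.135 0 0.085" --pt "0 0 0 0 0.135 0 0.085" --pt "0 0 0 0 0.135 0 0.085" --pt "0 0 0 0 0 0 0.085"

```text
clock: 21.45
position: [532.3, -187.3, 195.6]
ee_rot: [-0.159, -0.69, 0.691, 0.145]
contact_force: [-0.2, -0.2, 0.7]
gripper_width: 84.6
```

Run:
```python
from h import *
delta([604.5,30.6,180],down(np.pi-.43))
S=cam('scene');T=cam('top')
b=np.array([493.4,-293.4,28]);ps=proj(S,b)[0];pt=proj(T,b)[0]
a=S['color'][int(ps[1])-50:int(ps[1])+50,int(ps[0])-65:int(ps[0])+65];c=T['color'][int(pt[1])-50:int(pt[1])+50,int(pt[0])-65:int(pt[0])+65]
cv2.imwrite('pics/pile6.png',cv2.resize(np.hstack([a,c]),None,fx=3,fy=3,interpolation=2)[:,:,::-1])
```

```text
t 21.45 pos [ 532.3 -187.3  195.6] F [-0.2 -0.2  0.7] w 84.6 j [-0.05  0.3  -0.21  0.01 -1.04 -0.39]
shift mm [  26.2   15.9 -228. ] rot [ 0.0034 -0.0031 -0.0201]
shift after turn [  25.2   15.6 -228.1]
```

View pics/pile6.png

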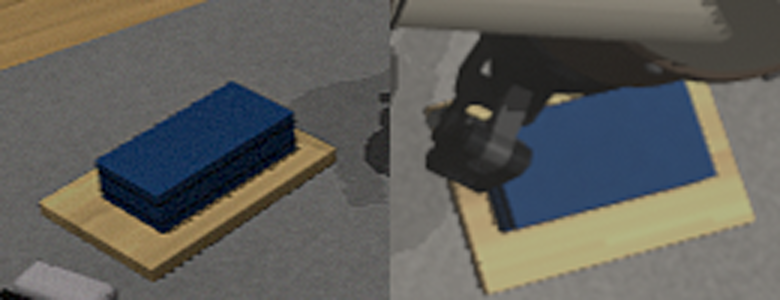

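The pile looks flush in the scene crop: both housings form one block with straight edges. Now I'll go for the flat one.

>>> play_rows --pt "0.005 0.003 -0.045 0.003 -0.003 -0.02 0.085" --pt "0.005 0.003 -0.045 0 0 0 0.085" --pt "0.005 0.003 -0.045 0 0 0 0.085" --pt "0.005 0.003 -0.045 0 0 0 0.085" --pt "0.004 0.003 -0.044 0 0 0 0.085" --pt "0 0 0 0 0 0 0.085" --pt "0 0 0 0 0 0 0.085"

```text
clock: 22.25
position: [605.6, 33.0, 181.8]
ee_rot: [0.146, 0.692, -0.692, -0.144]
contact_force: [-0.6, -0.0, 1.0]
gripper_width: 84.7
```

Run:
```python
from h import *
W=cam('wrist');S=cam('scene')
g=[604.5,30.6,-.43];q=np.array([604.5,30.6,8])
pw=proj(W,q)[0];ps=proj(S,q)[0]
for nm,v in(('wrist',[(W,pw)]),('scene',[(S,ps)])): print(nm,fitbox(v,8,g))
x,_=fitbox([(W,pw)],8,g);a=x[2]
delta([x[0],x[1],50],down(np.pi+a))
im=W['color'].copy();cv2.polylines(im,[cv2.convexHull(np.round(proj(W,box(x[0],x[1],8,a))).astype(np.int32))],True,(255,0,0),1);cv2.imwrite('pics/w7.png',im[:,:,::-1])
# pile: 2 layers
p=np.array([493.4,-293.4,28]);h=hullof(comp(blue(S),proj(S,p)[0]))
f=lambda v:-iou(hullmask(proj(S,box(v[0],v[1],28,v[2],(60,116,32)))),h)
r=minimize(f,[493,-293,.26],method='Nelder-Mead',options=dict(initial_simplex=np.array([493,-293,.26])+np.vstack([np.zeros(3),np.diag([6,6,.1])])));print('pile',r.x,r.fun)
```

```text
wrist (array([ 6.06009101e+02,  3.25702977e+01, -4.19481545e-01]), np.float64(0.9719157263604946))
scene (array([ 6.05268797e+02,  3.02368426e+01, -4.28276723e-01]), np.float64(0.9793475594800098))
t 22.35 pos [605.4  31.9 181.9] F [-0.  -0.1  0.5] w 85.1 j [ 0.32  0.39 -0.11  0.   -1.06 -0.74]
shift mm [  0.  131.9  -0.7] rot [ 0.0011  0.003  -0.0024]
shift after turn [ -0.3 131.9  -0.8]
pile [ 4.93810775e+02 -2.93353928e+02  2.70091397e-01] -0.985256688807499
```

View pics/w7.png

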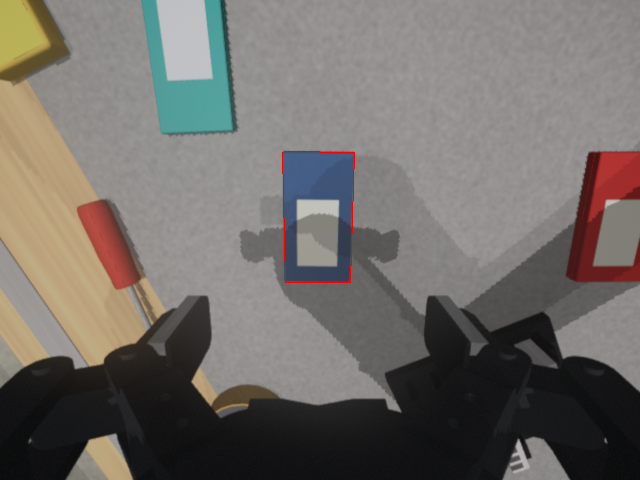

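The fitted outline (red) sits on the blue labelled housing at px (318,217). Wrist and scene agree to 2.3 mm. Descending.

>>> play_rows --pt "0 0.02 0 0 0.003 -0.002 0.085" --pt "0 0.03 0 0 0 0 0.085" --pt "0 0.03 0 0 0 0 0.085" --pt "0 0.03 0 0 0 0 0.085" --pt "0 0.015 0 0 0 0 0.085" --pt "0 0 0 0 0 0 0.085"

```text
clock: 22.95
position: [605.9, 23.4, 57.2]
ee_rot: [0.152, 0.692, -0.69, -0.147]
contact_force: [0.0, -0.5, 0.7]
gripper_width: 85.1
```

```bash
python3 -c "
from h import *
delta([606,31.8,-3],down(np.pi-.421))"
```

```text
t 22.95 pos [605.9  23.4  57.2] F [ 0.  -0.5  0.7] w 85.1 j [ 0.31  0.52 -0.25  0.   -0.79 -0.73]
shift mm [ 3.7 60.2 -7.4] rot [ 0.0046 -0.0053 -0.0059]
shift after turn [ 3.3 60.2 -7.7]
```

>>> play_rows --pt "0.0035 0.008 -0.0075 0.005 -0.005 -0.006 0.085" --pt "0 0.015 0 0 0 0 0.085" --pt "0 0.015 0 0 0 0 0.085" --pt "0 0.01 0 0 0 0 0.085" --pt "0 0 0 0 0 0 0.085" --pt "0 0 0 0 0 0 0.085"

```text
clock: 23.55
position: [610.0, 31.2, 13.0]
ee_rot: [0.151, 0.693, -0.69, -0.145]
contact_force: [-0.2, 0.4, -0.2]
gripper_width: 85.0
```

```bash
python3 -c "
from h import *
delta([606,31.8,-3],down(np.pi-.421))"
```

```text
t 23.55 pos [610.   31.2  13. ] F [-0.2  0.4 -0.2] w 85.0 j [ 0.32  0.59 -0.28  0.   -0.7  -0.74]
shift mm [ 4.  16.   1.2] rot [ 0.0052 -0.001  -0.0078]
shift after turn [ 3.9 16.   1.1]
```

>>> play_rows --pt "0.004 0.008 0.001 0.005 -0.001 -0.008 0.085" --pt "0 0.007 0 0 0 0 0.085" --pt "0 0 0 0 0 0 0.085" --pt "0 0 0 0 0 0 0.065"

```text
clock: 23.95
position: [606.9, 32.5, -1.2]
ee_rot: [0.148, 0.692, -0.691, -0.147]
contact_force: [1.1, 0.5, -1.2]
gripper_width: 72.6
```

```bash
python3 -c "
from h import *
delta([606,31.8,-3],down(np.pi-.421))"
```

```text
t 23.95 pos [606.9  32.5  -1.2] F [ 1.1  0.5 -1.2] w 72.6 j [ 0.32  0.6  -0.29 -0.   -0.67 -0.74]
shift mm [0.6 1.8 1. ] rot [ 0.002   0.0006 -0.0019]
shift after turn [0.6 1.8 1. ]
```

>>> play_rows --pt "0.0005 0.0015 0.001 0.002 0 -0.002 0.065" --pt "0 0 0 0 0 0 0.05" --pt "0 0 0 0 0 0 0.0" --pt "0 0 0 0 0 0 0.0" --pt "0 0 0 0 0 0 0.0"

```text
clock: 24.45
position: [606.1, 31.8, -2.3]
ee_rot: [0.148, 0.692, -0.691, -0.148]
contact_force: [-0.2, 0.8, 0.5]
gripper_width: 58.4
```

>>> play_rows --pt "0 -0.01 0 0 0 0 0.0" --pt "0 -0.02 0 0 0 0 0.0" --pt "0 -0.03 0 0 0 0 0.0" --pt "0 -0.035 0 0 0 0 0.0" --pt "0 -0.035 0 0 0 0 0.0" --pt "0 -0.02 0 0 0 0 0.0" --pt "0 0 0 0 0 0 0.0"

```text
clock: 25.15
position: [604.2, 30.9, 154.0]
ee_rot: [-0.146, -0.691, 0.692, 0.15]
contact_force: [0.2, 0.9, -1.6]
gripper_width: 58.6
```

```bash
python3 -c "
from h import *
delta([494.2,-293,130],down(np.pi+.268))"
```

```text
t 25.15 pos [604.2  30.9 154. ] F [ 0.2  0.9 -1.6] w 58.6 j [ 0.32  0.42 -0.15 -0.   -1.01 -0.74]
shift mm [-32.3  25.  340.5] rot [-0.0017 -0.6895  0.0053]
shift after turn [191.8  24.  283.2]
```

>>> play_rows --pt "-0.004 0 0.035 0 0 0 0.0" --pt "-0.004 0 0.045 0 0 0 0.0" --pt "-0.004 0 0.045 0 0 0 0.0" --pt "-0.004 0 0.045 0 0 0 0.0" --pt "-0.004 0 0.03 0 -0.13 0 0.0" --pt "0 0 0 0 -0.13 0 0.0" --pt "0 0 0 0 -0.13 0 0.0" --pt "0 0 0 0 -0.13 0 0.0" --pt "0 0 0 0 -0.12 0 0.0" --pt "0 0 0 0 0 0 0.0"

```text
clock: 26.15
position: [528.8, -165.8, 142.3]
ee_rot: [-0.093, 0.705, -0.699, 0.076]
contact_force: [-0.5, 0.4, -2.9]
gripper_width: 58.6
```

```bash
python3 -c "
from h import *
delta([494.2,-293,110],down(np.pi+.268))"
```

```text
t 26.15 pos [ 528.8 -165.8  142.3] F [-0.5  0.4 -2.9] w 58.6 j [-0.01  0.36 -0.27 -0.01 -0.96  0.26]
shift mm [ 63.1  32.6 115.7] rot [ 0.0108 -0.0282  0.0233]
shift after turn [ 67.   32.3 113.5]
```

>>> play_rows --pt "0.015 0 0 0.011 -0.028 0.023 0.0" --pt "0.02 0 0.003 0 0 0 0.0" --pt "0.02 0 0.003 0 0 0 0.0" --pt "0.012 0 0.004 0 0 0 0.0" --pt "0 0 0 0 0 0 0.0" --pt "0 0 0 0 0 0 0.0"

```text
clock: 26.75
position: [462.3, -192.5, 138.1]
ee_rot: [-0.092, 0.702, -0.701, 0.088]
contact_force: [0.2, -0.5, -1.9]
gripper_width: 58.8
```

Run:
```python
from h import *
W=cam('wrist');save(W,'w8.png');s=read_state();M=R.from_quat(s['ee_rot']).as_matrix();p=s['position']
delta([494.2,-293,90],down(np.pi+.268))
m=blue(W);a=.268
for r in(5,30,60,90,120,140):
    x=np.nonzero(m[r,200:480])[0]+200
    if len(x)<5: continue
    e=onz(W,[[x.min()-.5,r],[x.max()+.5,r]],44)
    o=e-[494.2,-293,44]; print(r,x.min(),x.max(),(o@np.c_[[np.cos(a),np.sin(a),0],[-np.sin(a),np.cos(a),0]]).round(1).tolist())
```

```text
t 26.8 pos [ 462.4 -192.4  138. ] F [-0.3 -0.4 -1.2] w 58.1 j [-0.07  0.27 -0.42 -0.   -0.89  0.33]
shift mm [ -5.7  47.7 105.6] rot [ 0.003  -0.0124  0.0064]
shift after turn [ -4.   48.  105.5]
5 255 355 [[30.4, -37.8], [-28.0, -37.1]]
30 256 355 [[30.6, -24.9], [-28.2, -24.2]]
60 257 354 [[30.9, -8.8], [-27.8, -8.1]]
90 259 354 [[30.7, 7.9], [-28.1, 8.6]]
120 261 353 [[30.4, 25.3], [-27.7, 26.1]]
140 262 353 [[30.4, 37.3], [-27.9, 38.1]]
```

View pics/w8.png

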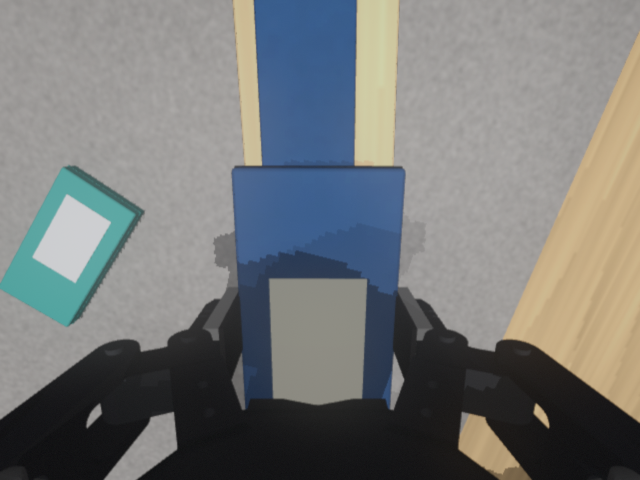

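The held housing sits in the jaws exactly as the first one did: front corners (233,168) and (404,168). The pile top centre reads about 1 mm from my target. Moving over it.

>>> play_rows --pt "0 0 0.02 0.003 -0.012 0.006 0.0" --pt "-0.001 0 0.028 0 0 0 0.0" --pt "-0.001 0.01 0.028 0 0 0 0.0" --pt "-0.001 0.015 0.028 0 0 0 0.0" --pt "0 0.015 0 0 0 0 0.0" --pt "0 0.005 0 0 0 0 0.0" --pt "0 0 0 0 0 0 0.0" --pt "0 0 0 0 0 0 0.0"

```text
clock: 27.6
position: [502.1, -294.6, 91.5]
ee_rot: [0.094, -0.699, 0.702, -0.098]
contact_force: [-0.7, -0.4, -1.5]
gripper_width: 58.6
```

```bash
python3 -c "
from h import *
delta([495,-293,42],down(np.pi+.268))"
```

```text
t 27.6 pos [ 502.1 -294.6   91.5] F [-0.7 -0.4 -1.5] w 58.6 j [-0.25  0.45 -0.28  0.   -0.83  0.52]
shift mm [ 6.7 49.4 -3.6] rot [-0.0039  0.0037 -0.0048]
shift after turn [ 6.4 49.5 -3.4]
```

>>> play_rows --pt "0.0065 0.008 -0.0035 -0.004 0.004 -0.005 0.0" --pt "0 0.01 0 0 0 0 0.0" --pt "0 0.01 0 0 0 0 0.0" --pt "0 0.01 0 0 0 0 0.0" --pt "0 0 0 0 0 0 0.0" --pt "0 0 0 0 0 0 0.0"

```text
clock: 28.2
position: [495.3, -291.5, 52.1]
ee_rot: [0.094, -0.7, 0.701, -0.096]
contact_force: [0.2, -1.0, -1.9]
gripper_width: 58.4
```

```bash
python3 -c "
from h import *
delta([495,-293,42],down(np.pi+.268))"
```

```text
t 28.2 pos [ 495.3 -291.5   52.1] F [ 0.2 -1.  -1.9] w 58.4 j [-0.25  0.49 -0.34  0.   -0.74  0.52]
shift mm [ 0.7 10.1  1.4] rot [-0.0011  0.0019 -0.0018]
shift after turn [ 0.7 10.1  1.4]
```

>>> play_rows --pt "0.0005 0.003 0.0015 -0.001 0.002 -0.002 0.0" --pt "0 0.003 0 0 0 0 0.0" --pt "0 0.002 0 0 0 0 0.0" --pt "0 0 0 0 0 0 0.0" --pt "0 0 0 0 0 0 0.0"

```text
clock: 28.7
position: [496.0, -293.7, 44.1]
ee_rot: [0.094, -0.7, 0.701, -0.095]
contact_force: [0.7, -0.0, -2.3]
gripper_width: 58.2
```

```bash
python3 -c "
from h import *
delta([495,-293,42],down(np.pi+.268))"
```

```text
t 28.7 pos [ 496.  -293.7   44.1] F [ 0.7 -0.  -2.3] w 58.2 j [-0.25  0.5  -0.34  0.   -0.73  0.52]
shift mm [ 0.8  2.1 -0.9] rot [-0.0012 -0.0003 -0.0011]
shift after turn [ 0.8  2.1 -0.9]
```

>>> play_rows --pt "0.001 0.0015 -0.001 -0.001 0 -0.001 0.0" --pt "0 0.001 0 0 0 0 0.0" --pt "0 0 0 0 0 0 0.0" --pt "0 0 0 0 0 0 0.0"

```text
clock: 29.1
position: [494.9, -293.0, 41.8]
ee_rot: [0.094, -0.701, 0.701, -0.095]
contact_force: [-0.5, -0.5, -2.2]
gripper_width: 58.5
```

```bash
python3 -c "
from h import *
delta([495,-293,42],down(np.pi+.268))"
```

```text
t 29.1 pos [ 494.9 -293.    41.8] F [-0.5 -0.5 -2.2] w 58.5 j [-0.25  0.5  -0.34  0.   -0.72  0.52]
shift mm [-0.1 -0.2  0.1] rot [-0.0006 -0.0002 -0.0007]
shift after turn [-0.1 -0.2  0.1]
```

>>> play_rows --pt "0 0.001 0 0 0 0 0.0" --pt "0 0 0 0 0 0 0.0" --pt "0 0 0 0 0 0 0.062" --pt "0 0 0 0 0 0 0.075" --pt "0 0 0 0 0 0 0.085" --pt "0 0 0 0 0 0 0.085" --pt "0 -0.01 0 0 0 0 0.085" --pt "0 -0.03 0 0 0 0 0.085" --pt "0 -0.04 0 0 0 0 0.085" --pt "0 -0.04 0 0 0 0 0.085"

```text
clock: 30.1
position: [492.2, -292.2, 161.6]
ee_rot: [-0.098, 0.702, -0.699, 0.091]
contact_force: [0.5, -0.4, -0.3]
gripper_width: 85.2
```

>>> play_rows --pt "0 -0.02 -0.04 0 0 0 0.085" --pt "0 -0.01 -0.045 0 0 0 0.085" --pt "0 0 -0.045 0 0 0 0.085" --pt "0 0 -0.045 0 0 0 0.085" --pt "0 0 -0.045 0 0 0 0.085" --pt "0 0 0 0 0 0 0.085" --pt "0 0 0 0 0 0 0.085"

```text
clock: 30.8
position: [437.8, -74.9, 206.4]
ee_rot: [0.089, -0.699, 0.702, -0.101]
contact_force: [-0.7, -0.1, -0.1]
gripper_width: 84.5
```

Run:
```python
from h import *
delta([495,-293,42])
S=cam('scene');T=cam('top')
p=np.array([494,-293.4,36])
def fit(D,z,t):
    h=hullof(comp(blue(D),proj(D,p)[0],9)); f=lambda v:-iou(hullmask(proj(D,box(v[0],v[1],z,v[2],(60,116,t)))),h)
    r=minimize(f,[493,-293,.26],method='Nelder-Mead',options=dict(initial_simplex=np.array([493,-293,.26])+np.vstack([np.zeros(3),np.diag([6,6,.1])])));return r.x.round(3),r.fun
print('scene 3 layers',fit(S,36,48)); print('top',fit(T,36,48))
ps=proj(S,p)[0];pt=proj(T,p)[0]
a=S['color'][int(ps[1])-50:int(ps[1])+50,int(ps[0])-65:int(ps[0])+65];c=T['color'][int(pt[1])-50:int(pt[1])+50,int(pt[0])-65:int(pt[0])+65]
cv2.imwrite('pics/pile9.png',cv2.resize(np.hstack([a,c]),None,fx=3,fy=3,interpolation=2)[:,:,::-1])
```

```text
t 30.8 pos [437.8 -74.9 206.4] F [-0.7 -0.1 -0.1] w 84.5 j [ 0.2   0.09 -0.46  0.01 -1.01  0.06]
shift mm [  5.4 165.7 224.4] rot [0. 0. 0.]
shift after turn [  5.4 165.7 224.4]
scene 3 layers (array([ 4.93714e+02, -2.93368e+02,  2.64000e-01]), np.float64(-0.9831175713528655))
top (array([ 4.95551e+02, -2.98151e+02,  2.58000e-01]), np.float64(-0.5828222138774147))
```

View pics/pile9.png

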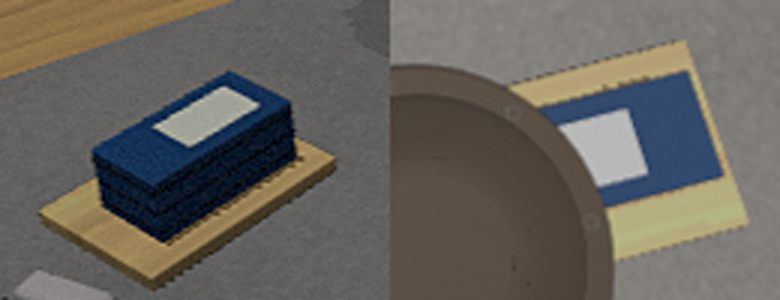

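All three housings form one flush block. The scene fit overlaps 0.98, and the top view is blocked by the arm. Handing in.

```bash
python3 -c "
from h import *
print(job_done())"
```

```text
the job is handed in; nothing more can be done
None
```

Both housings are on the pallet pile and I handed the job in at about 31 s; no verdict is reported. I took the standing housing out of the rack, tipped it flat onto the bench and let it go. I then picked it up across its width and set it on the bottom one, and put the flat housing on top.

**Final checks:**
- **Pile:** in the last scene picture the pile fits a single 60 × 116 × 48 mm block (overlap 0.98). It is centred at (493.7, -293.4), yaw 0.264. That is within about 1.5 mm of where I first measured the bottom housing, so it did not visibly shift.
- **Gripper:** open and well clear of the pile, with no contact force.

**Failed or disagreed:**
- **Top camera:** its final fit (overlap 0.58) is invalid because the arm blocked part of the pile.
- **Earlier measurements:** the wrist and scene cameras differed by 1–2.5 mm, within tolerance.
- **First tilt:** tilting the standing housing outward hit joint 5's limit, so I tilted it toward the base instead. It tipped the last 40° or so onto the bench after release.
- **Not re-measured:** I did not check the heat sinks, tin, sponge or screwdriver at the end. No unexpected contact forces showed in the readings between moves.

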